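# Take the thin glass off the drying stand

### The arm

A 6-joint arm with a two-finger parallel gripper is mounted at the origin on the work surface. World frame = base frame: x ahead of the robot, y to its left, z up, the work surface at z = 0. Lengths are in mm, angles in rad, forces in N, time in s.
With the tool pointing down it reaches from about 375 to 825 mm from the base axis. Payload 5.5 kg.
Tool frame: the origin (TCP) lies at the very end of the fingers, on their centre line; the grasp point (between the pads) lies behind it (ctrl.tcp_to_grasp is the x of the grasp point in the tool frame, in mm); x points along the fingers, z is the direction in which the jaws open and shut, and the axes are right-handed (so a half turn about x gives the same grasp; the last joint's range is limited). The gripper opens to 85 mm and grips with 20 to 120 N. Pads are 22 mm wide; open, the fingers measure 114 mm over their backs; the gripper's body (76 mm by 85 mm) begins 54 mm behind the grasp point. The pads swing forward as they close: fully open they stand 13 mm farther back than shut.
Start: joints at [-1.227, 0.314, -0.047, 1.21, 0, 1.571], TCP at [202.237, -564.885, 231.299] pointing down, gripper open.
Joint ranges: [-2.67, 2.67], [-0.69, 1.73], [-1.03, 1.25], [-2.08, 2.16], [-1.42, 1.45], [-3.14, 3.14]. Speed limits (rad/s): [2.39, 2.39, 3.01, 3.14, 3.14, 3.14].

### API

Orientations are given as [roll, pitch, yaw] about the fixed x, y, z axes, in that order (R = Rz(yaw) Ry(pitch) Rx(roll)).
In Python, from station import ctrl gives the robot as it stands. The module is installed in compiled form; this text tells all that it offers.
- The arm moves only by the tool send_rows, never from a script. Its argument "moves" is one flat list of numbers, 7 for each row, row after row: the shift along the tool's x, y, z in m, then the turn, a rotation vector about the tool's x, y, z in rad, then the opening in per cent of the stroke, from 0 (shut) to 100 (fully open). A call has 1 to 8 rows; each row is the pose to reach, as a shift and turn from the pose commanded when the call began, along the tool's axes at that moment; what a row does not reach only later rows make up. A row lasts 1/10 s, in which the tool goes at most 50 mm and 8.59 degrees, less where a joint would pass 70% of its speed; a pose out of reach is approached as far as the arm can. A call with a gripper value outside its range is refused whole. The fingers move at their own pace and stop on an object; "squeeze" is the grip in N (left out, the last holds). Time passes only in rows, so rows that repeat a pose let the fingers close. It gives the time, the measured TCP pose, the force and the opening at its end, in the units of the state.
- ctrl.observe(): the state, without advancing time (a new reading comes with each control period).
- ctrl.camera(name): name is "side" or "top"; returns the picture (384x512x3 uint8, blue, green, red); there is no depth.
- ctrl.camera_info(name): a dict with "fx", "fy", "cx", "cy" (pixels), "eye" and "attitude" of the camera in the world. Camera axes: x right, y up, looking along -z (the intrinsics and any distortion apply to the point x, -y, -z); pixel columns grow to the right and rows downward; lengths in mm; the calibration is good to about 2 mm. A picture is of the moment at which its call begins. camera_info takes no time and is no camera call.
- ctrl.job_done(): hands the job in, once; it reports no verdict.
The state is a dict: "time": time; "joint_pos": joint angles; "qvel": joint speeds; "joint_efforts": joint torques, N m; "position": TCP position; "tcp_rot": TCP orientation; "ft_force": force on the tool from outside, world axes, zero at the start; "moment": the same for the moment, N m; "width": finger opening in mm.
Only numpy, scipy, OpenCV 4.12 (cv2) and the standard library are available. Lean on these libraries where they do the work, as an engineer would, in place of code of your own. Each camera call takes 0.05 s, during which the arm holds its last target.

### The job

The tall thin glass on the drying stand is dry: lift it off its slanted wire loop and stand it upright, mouth down, with its whole rim on the silicone coaster. It is very thin, so grip it lightly, do not let it knock against anything, set it down softly and let go; leave the short glass on the stand and everything else on the shelf as it is.

Things in the scene. Friction and masses are not known exactly. Their poses are not given: they have to be found in the camera images.
- glass_center (a point): tall tumbler of thin frosted glass, a straight cylinder 56 mm across, 115 mm long, hanging upside down on one of the two front wire loops of the stand. Point on its axis, half-way along. z runs along the axis from open mouth to closed base: on the stand it points up, leaning 32 degrees towards the stand's front (the robot's side); mouth down and upright it is vertical
- glass: the same tall glass as a whole; about 140 g, wall 3 mm, base 6 mm thick. Its base end is free on all sides, to be gripped there from above along the slant. Fragile: the two fingers' pressures must not add up to more than 80 N (40 N each), nor may it fall, nor may it be knocked or pressed against anything else with more than 20 N
- cup_center (a point): short glass of the same frosted glass, a straight cylinder 66 mm across and 75 mm long, hanging the same way on the other front loop; stays there. This point is on its axis, half-way along; z from mouth to base
- stand: drying stand, fixed. Origin: centre of its underside, z up, front is -x. White drip tray 200 mm (x) by 300 mm (y), rim 22 mm high; from a rail along its middle rise four steel wire loops, two slanting to the front, two empty ones to the back, 32 degrees from vertical. Front loops: y = +65 and -65 mm, from x = -12, z = 34 to their tips at x = -86, z = 153 mm
- loop_tips (a point): point midway between the tips of the two front loops, 130 mm apart. Each loop is a U of 6 mm wire, 36 mm wide. It reaches 109 mm into the tall glass, its tip under the base and its wires along the upper inside wall, so the glass comes free after 110 mm of travel along its own axis
- coaster_top (a point): centre of the top face of the round silicone coaster, 110 mm across and 6 mm thick, flat, pale grey; it clings to the slate and does not move; z up
- bowl_center (a point): shallow tea bowl of pale blue glass, 148 mm across and 50 mm high; this point is half-way up; leave alone
- whisk_center (a point): bamboo tea whisk standing on its white holder, 58 mm across and 156 mm high together; half-way up; leave alone
- caddy_center (a point): black lidded tea caddy, 72 mm across and 71 mm high; half-way up; leave alone
- sifter_center (a point): round steel tea sifter tin, 89 mm across and 80 mm high; half-way up; leave alone
- scoop_tray_center (a point): low wooden tray with a bamboo tea scoop, 70 by 210 mm and 12 mm high; half-way up; leave alone

How it is judged (in metres and radians):
On the way:
1. the tall glass is held by the fingers, drawn right off its loop and touching nothing of the stand (contact force between the fingers and glass above 0.5 N and contact force between glass and stand below 0.05 N and height (world z) of glass_center above 0.165 m), for 0.2 s.
At the end, for the whole second after the job is handed in: the tall glass rests mouth down and upright (3 degrees) with its whole rim on the coaster (axis within 25 mm of its centre, middle 57.5 mm above its top, within 3 mm), released; the short glass still hangs on its loop and everything else is within 15 mm of where it was (angle between glass_center's own z axis and vertical below 0.05 rad and horizontal distance between glass_center and coaster_top below 0.025 m and z of glass_center in the frame of coaster_top between 0.0545 and 0.0605 m and linear speed of glass below 0.02 m/s and contact force between the fingers and glass below 0.05 N and distance of each of cup_center, bowl_center, whisk_center, caddy_center, sifter_center, scoop_tray_center from where it was at the start of the episode below 0.015 m); the robot touches nothing.
It fails at once if the two fingers together press on the tall glass with more than 80 N (contact force between the fingers and glass above 80 N).
It fails at once if the tall glass is knocked or pressed against the stand, the coaster, the slate or another thing with more than 20 N (contact force between glass and stand above 20 N or contact force between glass and coaster above 20 N or contact force between glass and table above 20 N or contact force between glass and cup above 20 N or contact force between glass and bowl above 20 N or contact force between glass and whisk above 20 N or contact force between glass and caddy above 20 N or contact force between glass and sifter above 20 N or contact force between glass and scoop_tray above 20 N).
It fails at once if the tall glass is let fall (more than about 5 mm: it moves at over 0.3 m/s out of the fingers' hold) (contact force between the fingers and glass below 0.05 N and linear speed of glass above 0.3 m/s).
It fails at once if the short glass or another bystander is shifted by more than 15 mm (distance of any of cup_center, bowl_center, whisk_center, caddy_center, sifter_center, scoop_tray_center from where it was at the start of the episode above 0.015 m).
It also fails if it takes over 43 s, if anything falls off the work surface, if the arm or the gripper's body presses on something with over 40 N, if the wrist force passes 120 N, or if a joint passes its speed limit or range.

## Working session

There is one attempt and no reset: what is moved stays moved. The work goes in short steps, Python scripts to look and compute and a tool call to move; the robot and the scene stay as the last step left them, time stands still between calls to the robot, and variables do not carry over. Pictures are saved under pics/ and viewed, and the job is handed in when it is done.

Besides the shell and the picture viewer there is one more tool, called as name(argument=value, ...) on one line, values as JSON. send_rows: Moves the arm, as the interface text tells. Its arguments: {"type":"object","properties":{"moves":{"type":"array"},"squeeze":{"type":"number"}},"required":["moves"]}

```bash
mkdir -p pics; ls
python3 - <<'E'
from station import ctrl
import cv2
for n in("side","top"):
    cv2.imwrite(f"pics/{n}0.png",ctrl.camera(n)); print(n,ctrl.camera_info(n))
print(ctrl.observe(), ctrl.tcp_to_grasp)
E
```

```text
pics
side {'fx': 423.31851430892186, 'fy': 423.31851430892186, 'cx': 258.2867388348864, 'cy': 189.29120498481316, 'eye': array([-106.06880718,  733.03162815, 1137.82282702]), 'attitude': array([ 7.69381461e-01, -1.53874814e-03, -2.40261901e+00])}
top {'fx': 471.8704790942927, 'fy': 471.8704790942927, 'cx': 254.49578541693637, 'cy': 184.25688729918517, 'eye': array([ 368.80773667,   21.97880425, 1425.68998797]), 'attitude': array([ 0.1490046 , -0.02343674, -1.57316421])}
{'time': 0.1, 'joint_pos': array([-1.22701124e+00,  3.14161413e-01, -4.80044913e-02,  1.21021467e+00,
       -1.30878164e-05,  1.57081549e+00]), 'qvel': array([ 0.00095148, -0.00037003,  0.00366937, -0.00070169,  0.00102689,
       -0.00033169]), 'joint_efforts': array([-6.34410753e-04, -5.40766025e+01,  3.40542305e+01,  1.11241886e-02,
       -1.67416852e-05,  1.48274046e-05]), 'position': array([ 202.04510361, -564.38255912,  230.50599735]), 'tcp_rot': array([-3.13331245,  1.56921203,  1.92284246]), 'ft_force': array([-0.25506464, -0.43016184, -0.33580514]), 'moment': array([-2.85761031e-05,  3.41904388e-03,  2.99214742e-02]), 'width': 85.4231056957885} -18.700000000000003
```

View pics/side0.png

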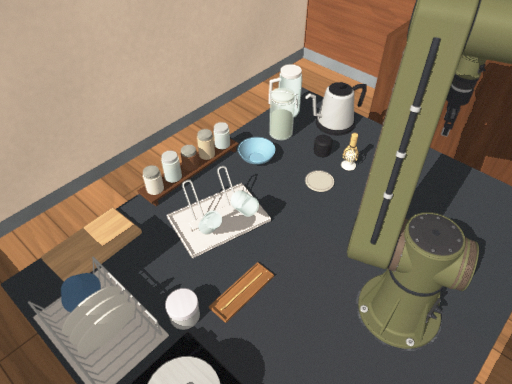

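View pics/top0.png

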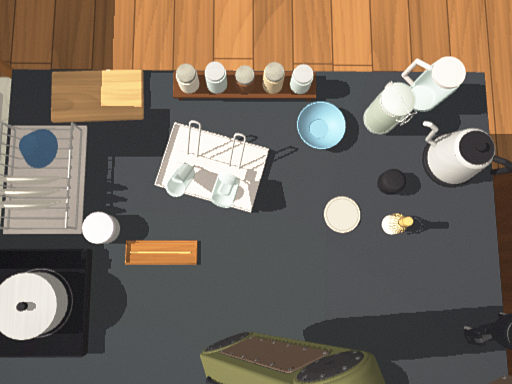

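The stand is at about (213,167) in top and (218,217) in side. The coaster is at (342,215) in top and (320,181) in side. I'll zoom in to tell the two glasses apart.

Run:
```python
import cv2
a=cv2.imread("pics/top0.png")[110:230,140:290]; b=cv2.imread("pics/side0.png")[155:260,155:285]
cv2.imwrite("pics/ztop.png",cv2.resize(a,None,fx=5,fy=5,interpolation=cv2.INTER_CUBIC))
cv2.imwrite("pics/zside.png",cv2.resize(b,None,fx=5.5,fy=5.5,interpolation=cv2.INTER_CUBIC))
```

```text
(no output)
```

View pics/ztop.png

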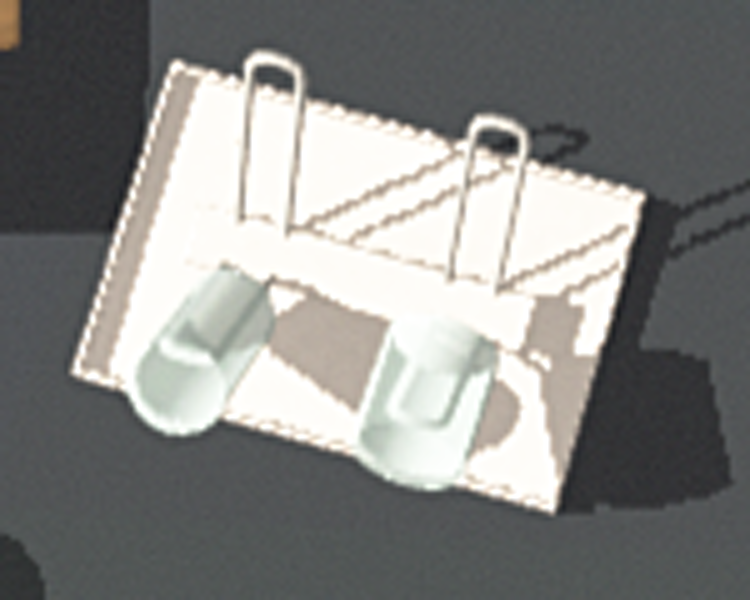

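View pics/zside.png

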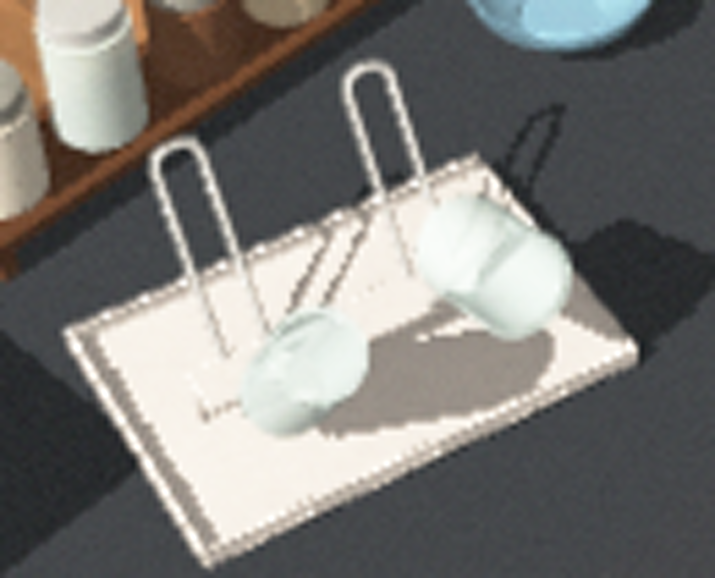

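```bash
cat > h.py <<'E'
import numpy as np, cv2, json
from scipy.spatial.transform import Rotation as Ro
from station import ctrl
def cam(n):
    i=ctrl.camera_info(n); R=Ro.from_euler('xyz',i['attitude']).as_matrix()
    K=np.array([[i['fx'],0,i['cx']],[0,i['fy'],i['cy']],[0,0,1]]); return K,R@np.diag([1,-1,-1.]),np.array(i['eye'])
def ray(n,uv):
    K,R,e=cam(n); uv=np.atleast_2d(np.array(uv,float)); d=(R@np.linalg.inv(K)@np.c_[uv,np.ones(len(uv))].T).T
    return e,d/np.linalg.norm(d,axis=1,keepdims=True)
def plane(n,uv,z):
    e,d=ray(n,uv); return e+d*((z-e[2])/d[:,2])[:,None]
def proj(n,P):
    K,R,e=cam(n); q=(K@R.T@(np.atleast_2d(P)-e).T).T; return q[:,:2]/q[:,2:]
def tri(u1,u2):
    e1,d1=ray('top',u1); e2,d2=ray('side',u2); d1=d1[0];d2=d2[0]
    s=np.linalg.lstsq(np.c_[d1,-d2],e2-e1,rcond=None)[0]; a=e1+s[0]*d1;b=e2+s[1]*d2
    return (a+b)/2,np.linalg.norm(a-b)
E
python3 - <<'E'
from h import *
np.set_printoptions(precision=1,suppress=True)
t=cv2.imread("pics/top0.png"); s=cv2.imread("pics/side0.png")
# coaster
for n,im,c in(("top",t,(342,215)),("side",s,(320,181))):
    x,y=c; m=(im.min(2)>130).astype(np.uint8); k,l,st,ce=cv2.connectedComponentsWithStats(m); i=l[y,x]
    cn,_=cv2.findContours((l==i).astype(np.uint8),0,cv2.CHAIN_APPROX_NONE); e=cv2.fitEllipse(cn[0])
    P=plane(n,cn[0][:,0],6); print(n,ce[i],e,plane(n,e[0],6),"fit circ",cv2.minEnclosingCircle(P[:,:2].astype(np.float32)))
# tray corners from zooms
ct=np.array([(175,62),(645,192),(557,514),(72,378)])/5.+[140,110]-.4
cs=np.array([(478,155),(638,352),(208,568),(65,330)])/5.5+[155,155]-.4
for n,c in(("top",ct),("side",cs)):
    P=plane(n,c,22); print(n,P[:,:2].ravel(),[np.linalg.norm(P[i]-P[(i+1)%4]) for i in range(4)],P.mean(0))
E
```

```text
top [341.5 214.1] ((341.5353698730469, 214.06201171875), (35.23431396484375, 36.19669723510742), 148.5377655029297) [[ 491.  -275.2    6. ]] fit circ ((491.3970642089844, -275.1170959472656), 55.74997329711914)
side [319.2 180.8] ((319.15673828125, 180.82681274414062), (19.94621467590332, 28.224750518798828), 97.39543151855469) [[ 490.5 -267.3    6. ]] fit circ ((490.57550048828125, -268.72869873046875), 56.4966926574707)
top [771.7 232.4 691.2 -54.7 494.6  -0.8 576.3 289.4] [np.float64(298.1667976877241), np.float64(203.8438375345291), np.float64(301.50687511038217), np.float64(203.5249509757032)] [633.5 116.6  22. ]
side [689.4 -49.7 494.7   8.3 570.8 297.8 773.3 238.3] [np.float64(203.06431671350342), np.float64(299.33943458988716), np.float64(211.12246364472801), np.float64(299.95615707257224)] [632.1 123.7  22. ]
```

Run:
```python
from h import *
np.set_printoptions(precision=3,suppress=True)
yaw=-np.arctan2(81.7,290.2); print(np.degrees(yaw))
for O in ([633.5,116.6,0],[632,123.7,0]):
    Rz=Ro.from_euler('z',yaw).as_matrix(); th=np.radians(32)
    d=Rz@[-np.sin(th),0,np.cos(th)]; n=Rz@[-np.cos(th),0,-np.sin(th)]
    tip=Rz@[-86,65,153]+O
    base=tip+7.5*d+14*n
    print("O",O,"tip",tip,"d",d,"base",base)
    yb=Rz@[0,1,0]
    for nm in('top','side'):
        a=np.linspace(0,2*np.pi,100)
        C=base+28*(np.cos(a)[:,None]*yb+np.sin(a)[:,None]*n)
        M=C-115*d
        f=dict(top=(5,140,110),side=(5.5,155,155))[nm]
        im=cv2.imread(f"pics/z{nm}.png")
        for X in(C,M): cv2.polylines(im,[np.int32((proj(nm,X)-f[1:]+.5)*f[0])],1,(0,0,255) if X is C else (255,0,0),1)
        cb=Rz@[-86,0,153]+O
        bt=Rz@[86,65,153]+O
        for y in(65,-65):
            for w in(-18,18):
              P=np.array([Rz@[12,y+w,34],Rz@[86,y+w,153]])+O
              cv2.polylines(im,[np.int32((proj(nm,P)-f[1:]+.5)*f[0])],0,(0,160,0),1)
        cv2.imwrite(f"pics/ov_{nm}_{int(O[1])}.png",im)
print(Ro.from_euler('xyz',ctrl.observe()['tcp_rot']).as_matrix())
```

```text
-15.723502475072978
O [633.5, 116.6, 0] tip [568.333 202.473 153.   ] d [-0.51   0.144  0.848] base [553.079 206.768 151.941]
O [632, 123.7, 0] tip [566.833 209.573 153.   ] d [-0.51   0.144  0.848] base [551.579 213.868 151.941]
[[-0.001  0.941  0.337]
 [ 0.001  0.337 -0.941]
 [-1.    -0.    -0.002]]
```

View pics/ov_top_116.png

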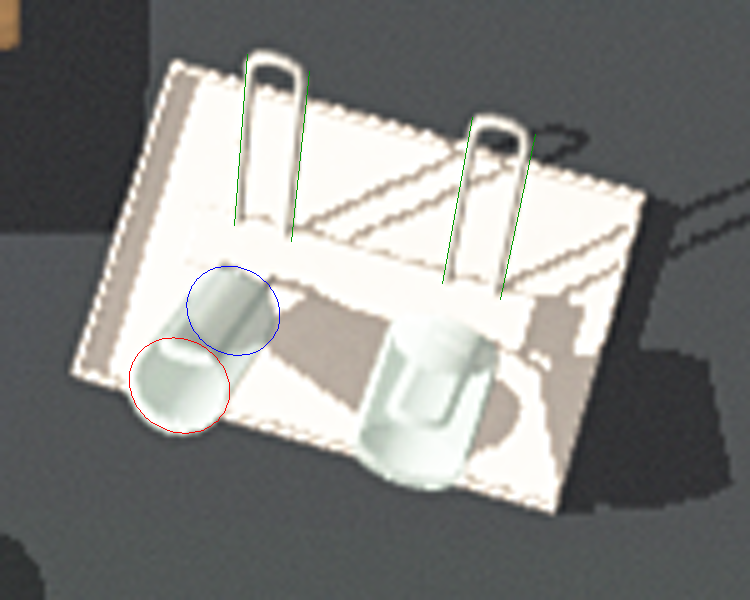

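View pics/ov_side_123.png

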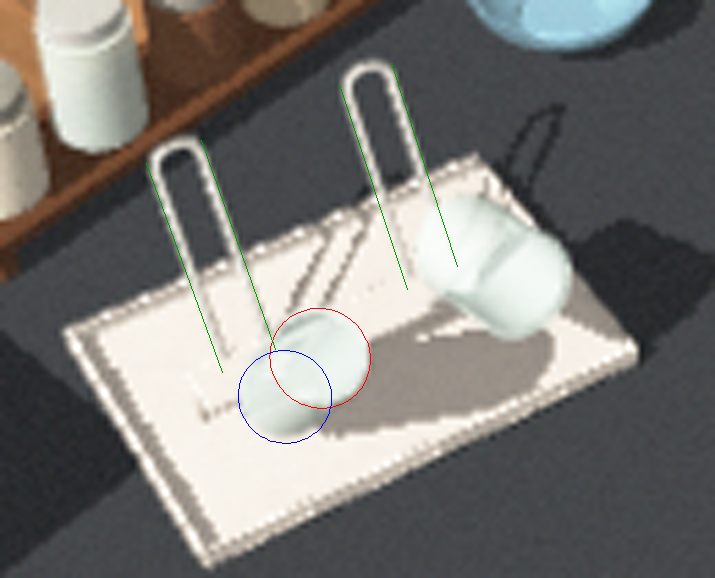

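Each view fits the given geometry well on its own, but the two views disagree by about 7 mm in y. I'll settle that by looking at the gripper at a known pose. First I'll raise the arm and find which way joint 6 turns.

```bash
cat >> h.py <<'E'
def cur():
    o=ctrl.observe(); return np.array(o['position']),Ro.from_euler('xyz',o['tcp_rot']),o
def rel(P,R):
    p,r,o=cur(); print("t",round(o['time'],2),"shift m",np.round(r.inv().apply(np.array(P)-p)/1000,4),"turn",np.round((r.inv()*R).as_rotvec(),4),"q",np.round(o['joint_pos'],3))
def down(yawz): # tool down with z axis at angle yawz
    z=np.array([np.cos(yawz),np.sin(yawz),0]);x=np.array([0,0,-1.]);return Ro.from_matrix(np.c_[x,np.cross(z,x),z])
E
python3 - <<'E'
from h import *
p,r,o=cur(); rel([330,-470,360],r)
E
```

```text
t 0.1 shift m [-0.1294  0.1523 -0.0459] turn [0. 0. 0.] q [-1.227  0.314 -0.048  1.21  -0.     1.571]
```

send_rows(moves=[-0.13,0.15,-0.045,-0.4,0,0,100,-0.13,0.15,-0.045,-0.4,0,0,100,-0.13,0.15,-0.045,-0.4,0,0,100,-0.13,0.15,-0.045,-0.4,0,0,100,-0.13,0.15,-0.045,-0.4,0,0,100,-0.13,0.15,-0.045,-0.4,0,0,100], squeeze=20)

```text
time: 0.7
position: [329.2, -471.8, 361.7]
tcp_rot: [-0.418, 1.569, -1.243]
ft_force: [0.4, -0.4, 0.1]
width: 85.7
```

Run:
```python
from h import *
p,r,o=cur(); print(p); print(r.as_matrix().round(3)); 
yaw=np.radians(-15.7)
yw=yaw+np.pi/2
rel([460,0,380],down(yw)); rel([460,0,380],down(yw+np.pi))
```

```text
[ 329.18016848 -471.81943541  361.74161792]
[[ 0.     0.735  0.679]
 [-0.001  0.679 -0.735]
 [-1.    -0.001  0.001]]
t 0.7 shift m [-0.0188  0.4162 -0.2578] turn [-2.1218e+00  2.0000e-04  1.7000e-03] q [-0.961  0.25   0.162  1.481 -0.     1.434]
t 0.7 shift m [-0.0188  0.4162 -0.2578] turn [ 1.0198e+00  1.5000e-03 -1.0000e-04] q [-0.961  0.25   0.162  1.481 -0.     1.434]
```

send_rows(moves=[-0.02,0.21,-0.13,-1.1,0,0,100,-0.02,0.21,-0.13,-1.1,0,0,100,-0.02,0.21,-0.13,-1.1,0,0,100,-0.02,0.21,-0.13,-1.1,0,0,100,-0.02,0.21,-0.13,-1.1,0,0,100,-0.02,0.21,-0.13,-1.1,0,0,100,-0.02,0.21,-0.13,-1.1,0,0,100,-0.02,0.21,-0.13,-1.1,0,0,100])

```text
time: 1.5
position: [393.8, -234.3, 379.5]
tcp_rot: [2.538, 1.568, 2.814]
ft_force: [0.1, 0.0, 0.5]
width: 85.4
```

```bash
cat >> h.py <<'E'
yaw=np.radians(-15.7); th=np.radians(32)
Rz=Ro.from_euler('z',yaw).as_matrix(); d=Rz@[-np.sin(th),0,np.cos(th)]; n=Rz@[-np.cos(th),0,-np.sin(th)]; sy=Rz@[0,1,0]
RG=Ro.from_matrix(np.c_[-d,np.cross(sy,-d),sy])
E
python3 - <<'E'
from h import *
p,r,o=cur(); print(p)
base=np.array([552.5,210,152])
print(base+100*d)
rel(base+100*d,RG)
E
```

```text
[ 393.7776439  -234.28533735  379.47247868]
[501.48510981 224.33963892 236.80480962]
t 1.5 shift m [0.1428 0.4115 0.2293] turn [-0.9922 -0.2859 -0.5115] q [-5.360e-01  2.700e-02 -5.800e-02  1.489e+00 -1.000e-03  7.580e-01]
```

send_rows(moves=[0.14,0.41,0.23,-0.99,-0.285,-0.51,100,0.14,0.41,0.23,-0.99,-0.285,-0.51,100,0.14,0.41,0.23,-0.99,-0.285,-0.51,100,0.14,0.41,0.23,-0.99,-0.285,-0.51,100,0.14,0.41,0.23,-0.99,-0.285,-0.51,100,0.14,0.41,0.23,-0.99,-0.285,-0.51,100,0.14,0.41,0.23,-0.99,-0.285,-0.51,100,0.14,0.41,0.23,-0.99,-0.285,-0.51,100])

```text
time: 2.3
position: [483.9, 138.5, 264.7]
tcp_rot: [-1.576, 1.009, -0.281]
ft_force: [1.4, -0.6, -0.1]
width: 85.5
```

Run:
```python
from h import *
p,r,o=cur(); print(p)
base=np.array([552.5,210,152])
rel(base+100*d,RG)
```

```text
[483.89570943 138.48101829 264.74189151]
t 2.3 shift m [0.02   0.0203 0.0875] turn [-0.0011 -0.0038  0.0028] q [ 0.537 -0.224 -0.678  0.711 -0.399  0.73 ]
```

send_rows(moves=[0.02,0.02,0.0875,0,0,0,100,0.02,0.02,0.0875,0,0,0,100,0.02,0.02,0.0875,0,0,0,100,0.02,0.02,0.0875,0,0,0,100,0.02,0.02,0.0875,0,0,0,100])

```text
time: 2.8
position: [503.0, 222.2, 238.7]
tcp_rot: [-1.574, 1.012, -0.285]
ft_force: [0.4, 0.5, -0.6]
width: 85.3
```

Run:
```python
from h import *
p,r,o=cur(); print(p,o['qvel'].round(3),o['joint_pos'].round(3))
for k in("top","side"):
    im=ctrl.camera(k); cv2.imwrite(f"pics/{k}1.png",im)
    u=proj(k,p)[0]; print(k,u)
    z=im[110:240,110:290] if k=="top" else im[130:260,150:330]
    o0=(110,110) if k=="top" else (150,130)
    z=cv2.resize(z,None,fx=4.4,fy=4.4,interpolation=cv2.INTER_CUBIC)
    for q in (p,p+50*r.as_matrix()[:,2],p-50*r.as_matrix()[:,2]):
        c=np.int32((proj(k,q)[0]-o0+.5)*4.4); cv2.drawMarker(z,tuple(int(v) for v in c),(0,0,255),0,12)
    cv2.imwrite(f"pics/z{k}1.png",z)
```

```text
[503.02157663 222.23646078 238.6506695 ] [-0.006 -0.021  0.007  0.002  0.003  0.003] [ 0.682 -0.06  -0.596  0.693 -0.452  0.884]
top [163.85940376 201.41145273]
side [220.14700205 210.39670514]
```

View pics/ztop1.png

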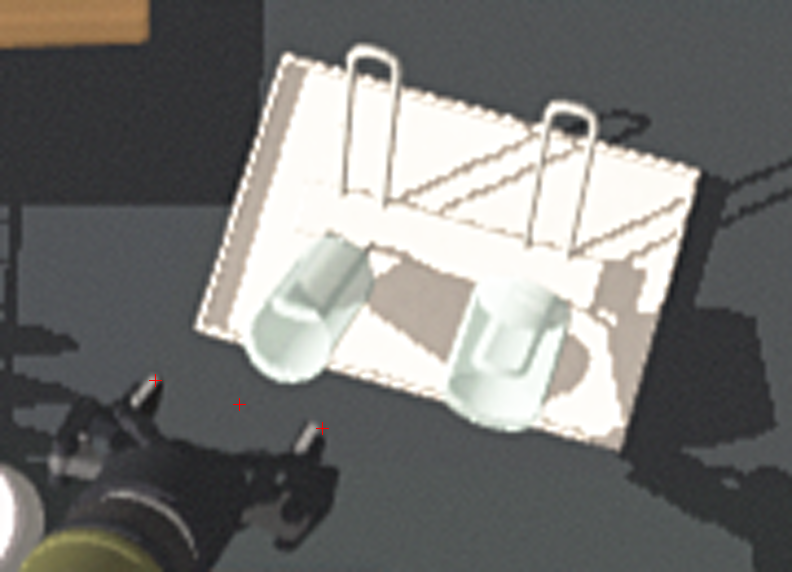

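View pics/zside1.png

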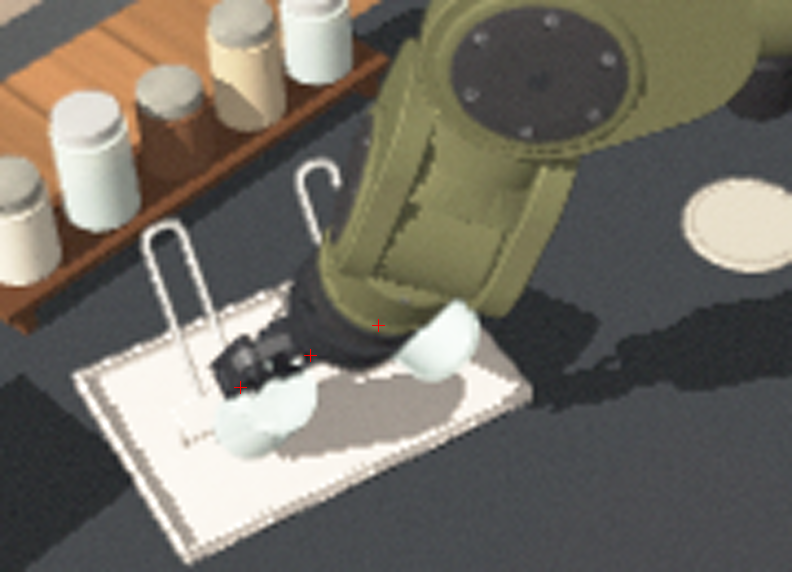

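Run:
```python
from h import *
p,r,o=cur(); M=r.as_matrix()
out=[]
for k,c in(("top",(163,205)),("side",(212,215))):
    im=cv2.imread(f"pics/{k}1.png"); x0,y0=c[0]-30,c[1]-25
    z=cv2.resize(im[y0:y0+50,x0:x0+60],None,fx=12,fy=12,interpolation=cv2.INTER_NEAREST)
    for s in(-57,-43,43,57):
      for w in (-11,11):
        for b in (0,-13):
          q=p+s*M[:,2]+w*M[:,1]+b*M[:,0]
          u=(proj(k,q)[0]-[x0,y0]+.5)*12; cv2.drawMarker(z,tuple(int(v) for v in u),(0,0,255) if b==0 else (0,255,255),0,10)
    z=np.clip(z.astype(float)*1.6,0,255).astype(np.uint8)
    cv2.imwrite(f"pics/zz{k}.png",z)
```

```text
(no output)
```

View pics/zztop.png

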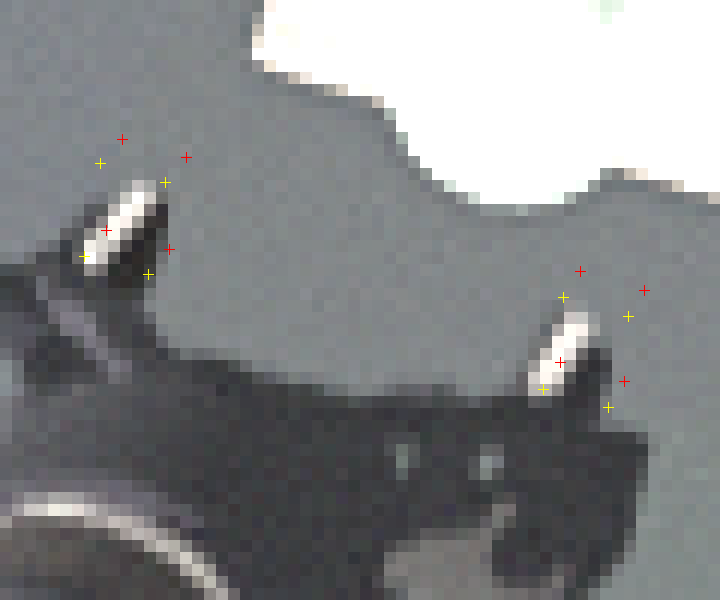

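View pics/zzside.png

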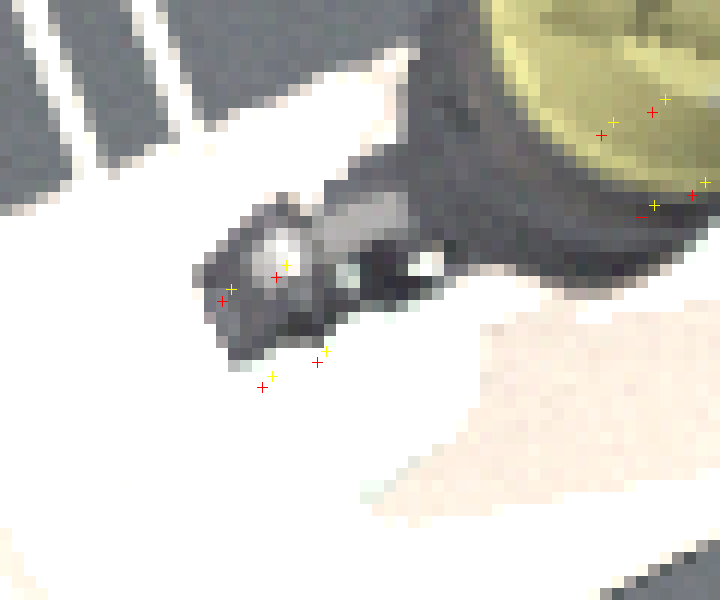

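The top camera's predicted finger edges match the image, averaging about 0.1 px off in y. The side view is off by about 2.5 px (roughly 7 mm), so I trust the top camera. I'll now refine the tall glass's base position from its outline in the top view.

Run:
```python
from h import *
from scipy.optimize import least_squares
np.set_printoptions(precision=1,suppress=True)
im=cv2.imread("pics/top0.png"); hsv=cv2.cvtColor(im,cv2.COLOR_BGR2HSV)
f=im.astype(int); m=((f[...,1]-f[...,2]>6)&(f[...,1]>110)).astype(np.uint8)
m[:, :155]=0; m[:150]=0;m[210:]=0;m[:,250:]=0
k,l,st,ce=cv2.connectedComponentsWithStats(m); print(st[st[:,4]>100])
cv2.imwrite("pics/m.png",cv2.resize(m[140:220,140:260]*255,None,fx=5,fy=5,interpolation=0))
O=np.array([634.5,116.3,0])
for sy_,R,L in((65,28,115),(-65,33,75)):
    bg=Rz@[-86,sy_,153]+O+7.5*d+15*n
    if sy_<0: bg=Rz@[-86,sy_,153]+O+7.5*d+20*n
    u=proj('top',bg)[0]; i=l[int(u[1]),int(u[0])]
    cn=max(cv2.findContours((l==i).astype(np.uint8),0,cv2.CHAIN_APPROX_NONE)[0],key=len)[:,0]
    e,q=ray('top',cn); s=((bg-e)@d)/(q@d); P=e+q*s[:,None]
    a=np.c_[(P-bg)@n,(P-bg)@sy]  # base-plane coords: n front/down, sy
    sel=(a[:,0]>3)&(np.hypot(*a.T)<R+8)
    c=least_squares(lambda c:np.hypot(a[sel,0]-c[0],a[sel,1]-c[1])-c[2],[0,0,R],loss='soft_l1').x
    c2=least_squares(lambda c:np.hypot(a[sel,0]-c[0],a[sel,1]-c[1])-R,[0,0],loss='soft_l1').x
    print(sy_,"guess",bg,"fit off n,sy,r",c,"fixedR",c2,sel.sum(),"->",bg+c2[0]*n+c2[1]*sy)
```

```text
[[     0      0    512    384 195867]
 [   165    164     29     33    362]
 [   212    177     27     31    356]]
65 guess [553.2 206.7 151.4] fit off n,sy,r [10.7  6.5 17.4] fixedR [-5.   7.4] 37 -> [559.3 212.7 154. ]
-65 guess [514.   82.7 148.8] fit off n,sy,r [-35.7  -0.6  50.1] fixedR [-17.2  -0.7] 36 -> [527.8  78.  157.9]
```

View pics/m.png

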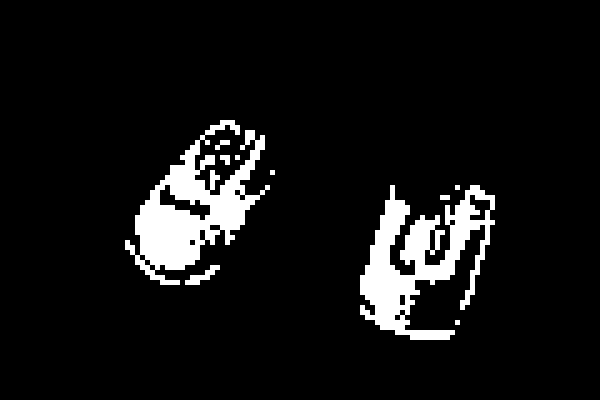

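Run:
```python
from h import *
from scipy.optimize import least_squares
np.set_printoptions(precision=1,suppress=True)
im=cv2.imread("pics/top0.png")
g=cv2.resize(cv2.cvtColor(im,cv2.COLOR_BGR2GRAY),None,fx=4,fy=4,interpolation=cv2.INTER_CUBIC)
m=(g>135).astype(np.uint8)
cn=max([c for c in cv2.findContours(m,0,cv2.CHAIN_APPROX_NONE)[0] if cv2.pointPolygonTest(c,(213*4.,160*4.),False)>0],key=len)[:,0]
cn=(cn+.5)/4-.5
O=np.array([634.5,116.3,0])
for s_,R in((65,28),(-65,33)):
    bg=Rz@[-86,s_,153]+O+7.5*d+(15 if s_>0 else 20)*n
    e,q=ray('top',cn); s=((bg-e)@d)/(q@d); P=e+q*s[:,None]
    a=np.c_[(P-bg)@n,(P-bg)@sy]
    # outside tray outline (z=22 plane)
    T=plane('top',cn,22)-O; out=(T@(Rz@[1,0,0]))< -105
    sel=out&(np.hypot(*a.T)<R+8)
    c=least_squares(lambda c:np.hypot(a[sel,0]-c[0],a[sel,1]-c[1])-R,[0,0],loss='soft_l1')
    print(s_,"guess",bg,"off n,sy",c.x,"rms",np.sqrt(np.mean(c.fun**2)),sel.sum(),"->",bg+c.x[0]*n+c.x[1]*sy, np.degrees(np.arctan2(a[sel,1],a[sel,0])).min(),np.degrees(np.arctan2(a[sel,1],a[sel,0])).max())
```

```text
65 guess [553.2 206.7 151.4] off n,sy [2.  1.6] rms 0.33632094195795537 75 -> [552.  208.7 150.3] -54.474697358274504 59.075541992767185
-65 guess [514.   82.7 148.8] off n,sy [-15.2  -2.1] rms 1.2155646230496102 68 -> [525.8  77.1 156.8] -65.7650255987033 64.46584142308112
```

Run:
```python
from h import *
base=np.array([552,208.5,150.3])
rel(base+40*d,RG); rel(base-50*d,RG)
p,r,o=cur(); print(((p-base)@np.c_[d,n,sy]).round(1),o['ft_force'])
```

```text
t 2.9 shift m [ 0.0627  0.0046 -0.0001] turn [-0.0072 -0.0041  0.0017] q [ 0.682 -0.062 -0.595  0.693 -0.451  0.884]
t 2.9 shift m [0.1527 0.0048 0.0002] turn [-0.0072 -0.0041  0.0017] q [ 0.682 -0.062 -0.595  0.693 -0.451  0.884]
[102.7  -4.5   0.3] [ 0.15447688 -0.46174593  0.39992028]
```

Go to 40 mm above the base, then check.

send_rows(moves=[0.02,0.002,0,-0.007,-0.004,0.002,100,0.042,0.0048,0,-0.007,-0.004,0.002,100,0.063,0.0048,0,-0.007,-0.004,0.002,100,0.063,0.0048,0,-0.007,-0.004,0.002,100,0.063,0.0048,0,-0.007,-0.004,0.002,100])

```text
time: 3.4
position: [531.6, 215.0, 184.2]
tcp_rot: [-1.571, 1.013, -0.274]
ft_force: [-0.2, -0.8, 0.1]
width: 85.5
```

Run:
```python
from h import *
base=np.array([552,208.5,150.3])
rel(base-50*d,RG)
for k in range(6):
  p,r,o=cur(); print(((p-base)@np.c_[d,n,sy]).round(1),o['ft_force'].round(2)) if k<2 else 0
im=ctrl.camera('top'); cv2.imwrite("pics/top2.png",cv2.resize(im[130:230,130:250],None,fx=6,fy=6,interpolation=cv2.INTER_CUBIC))
im=ctrl.camera('side'); cv2.imwrite("pics/side2.png",cv2.resize(im[170:260,150:270],None,fx=6,fy=6,interpolation=cv2.INTER_CUBIC))
```

```text
t 3.4 shift m [ 0.0901 -0.0003 -0.0008] turn [ 0.0002  0.0001 -0.0006] q [ 0.626  0.016 -0.659  0.526 -0.428  0.819]
[40.1  0.2  0.8] [-0.25 -0.8   0.13]
[40.1  0.2  0.8] [-0.25 -0.8   0.13]
```

View pics/top2.png

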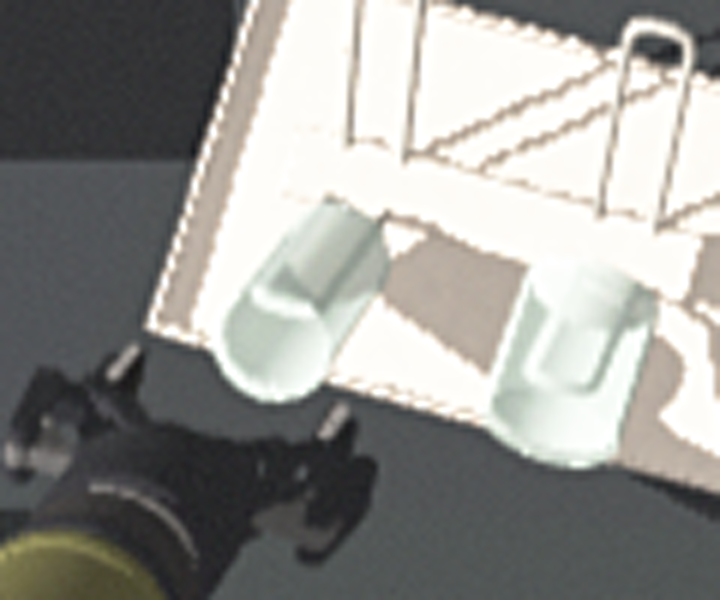

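View pics/side2.png

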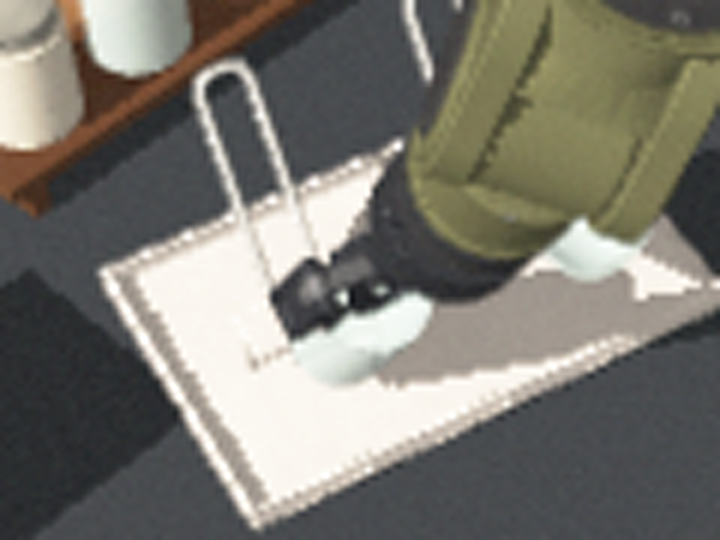

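Centring looks good. The fingertips are at (130,360) and (337,420) in the zoomed top view, straddling the extension of the glass axis. I'll descend slowly.

send_rows(moves=[0.02,0,-0.0007,0,0,0,100,0.04,0,-0.0007,0,0,0,100,0.05,0,-0.0007,0,0,0,100,0.06,0,-0.0007,0,0,0,100,0.06,0,-0.0007,0,0,0,100])

```text
time: 4.0
position: [562.0, 206.7, 132.2]
tcp_rot: [-1.572, 1.014, -0.273]
ft_force: [-0.0, 0.7, -0.3]
width: 85.3
```

Run:
```python
from h import *
base=np.array([552,208.5,150.3])
rel(base-50*d,RG)
p,r,o=cur(); print(((p-base)@np.c_[d,n,sy]).round(1),o['ft_force'].round(2))
im=ctrl.camera('top'); cv2.imwrite("pics/top3.png",cv2.resize(im[150:220,135:215],None,fx=8,fy=8,interpolation=cv2.INTER_CUBIC))
```

```text
t 4.0 shift m [ 0.0293 -0.0011 -0.001 ] turn [ 0.0018  0.0004 -0.0013] q [ 0.573  0.111 -0.696  0.372 -0.407  0.763]
[-20.7   1.1   0.9] [-0.04  0.7  -0.32]
```

View pics/top3.png

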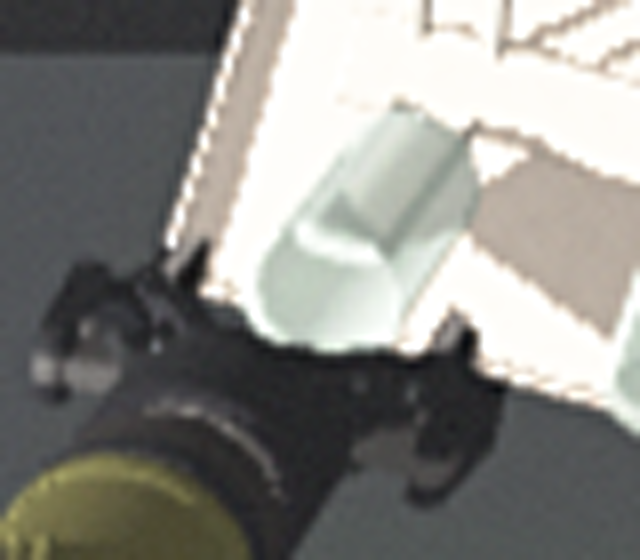

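Clearance is roughly equal on both sides (about 55 px left, 48 px right, at 8x zoom). I'll finish the descent.

send_rows(moves=[0.01,-0.001,-0.001,0,0,0,100,0.018,-0.001,-0.001,0,0,0,100,0.025,-0.001,-0.001,0,0,0,100,0.029,-0.001,-0.001,0,0,0,100,0.029,-0.001,-0.001,0,0,0,100])

```text
time: 4.55
position: [577.2, 201.3, 107.8]
tcp_rot: [-1.572, 1.014, -0.274]
ft_force: [-0.6, -0.3, 0.7]
width: 85.2
```

send_rows(moves=[0,0,0,0,0,0,85,0,0,0,0,0,0,80,0,0,0,0,0,0,76,0,0,0,0,0,0,73,0,0,0,0,0,0,71,0,0,0,0,0,0,71], squeeze=20)

```text
time: 5.15
position: [577.4, 201.7, 108.8]
tcp_rot: [-1.57, 1.013, -0.272]
ft_force: [-0.8, 0.3, -0.4]
width: 60.7
```

Run:
```python
from h import *
base=np.array([552,208.5,150.3])
p,r,o=cur(); print(((p-base)@np.c_[d,n,sy]).round(1),o['ft_force'].round(2),o['width'],o['ft_force']@np.c_[d,n,sy])
im=ctrl.camera('top'); cv2.imwrite("pics/top4.png",cv2.resize(im[150:220,135:215],None,fx=8,fy=8,interpolation=cv2.INTER_CUBIC))
```

```text
[-49.1  -0.3   0.3] [-0.79  0.28 -0.44] 60.655762639652494 [0.06579954 0.94416684 0.05216517]
```

View pics/top4.png

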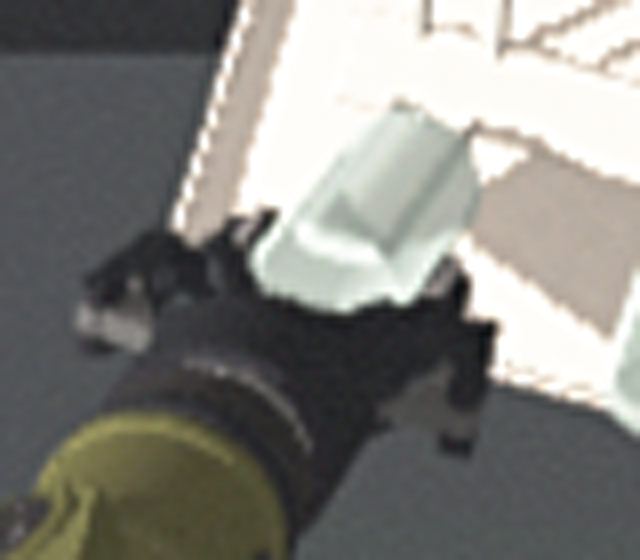

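No side force at 60.7 mm opening. I'll close gently.

send_rows(moves=[0,0,0,0,0,0,69,0,0,0,0,0,0,68,0,0,0,0,0,0,67,0,0,0,0,0,0,66], squeeze=20)

```text
time: 5.6
position: [577.4, 201.9, 108.8]
tcp_rot: [-1.57, 1.013, -0.271]
ft_force: [-0.7, 0.9, 2.2]
width: 56.5
```

send_rows(moves=[0,0,0,0,0,0,65,0,0,0,0,0,0,64,0,0,0,0,0,0,62,0,0,0,0,0,0,60], squeeze=20)

```text
time: 6.0
position: [577.4, 201.9, 108.8]
tcp_rot: [-1.57, 1.013, -0.271]
ft_force: [-3.5, 2.5, 2.7]
width: 56.7
```

Run:
```python
from h import *
base=np.array([552,208.5,150.3])
p,r,o=cur(); print(((p-base)@np.c_[d,n,sy]).round(1),o['ft_force'].round(2),o['moment'].round(2),o['width'],o['ft_force']@np.c_[d,n,sy])
rel(p+10*d,r)
```

```text
[-49.1  -0.3   0.5] [-3.51  2.45  2.69] [0.34 0.59 0.21] 56.73629482003575 [4.42332876 2.0064859  1.40945393]
t 6.0 shift m [-0.01  0.    0.  ] turn [0. 0. 0.] q [ 0.547  0.16  -0.707  0.301 -0.397  0.737]
```

send_rows(moves=[-0.003,0,0,0,0,0,58,-0.007,0,0,0,0,0,58,-0.012,0,0,0,0,0,58,-0.012,0,0,0,0,0,58])

```text
time: 6.4
position: [571.1, 203.3, 119.4]
tcp_rot: [-1.571, 1.013, -0.272]
ft_force: [0.6, 0.3, 0.9]
width: 56.6
```

Run:
```python
from h import *
base=np.array([552,208.5,150.3])
p,r,o=cur(); print(((p-base)@np.c_[d,n,sy]).round(1),o['moment'].round(2),o['width'],o['ft_force']@np.c_[d,n,sy])
im=ctrl.camera('top'); cv2.imwrite("pics/top5.png",cv2.resize(im[140:220,135:225],None,fx=7,fy=7,interpolation=cv2.INTER_CUBIC))
im=ctrl.camera('side'); cv2.imwrite("pics/side5.png",cv2.resize(im[170:260,150:270],None,fx=6,fy=6,interpolation=cv2.INTER_CUBIC))
```

```text
[-36.7  -0.4   0.2] [0.25 0.36 0.02] 56.639431956296825 [ 0.49624438 -0.91810398  0.41706421]
```

View pics/top5.png

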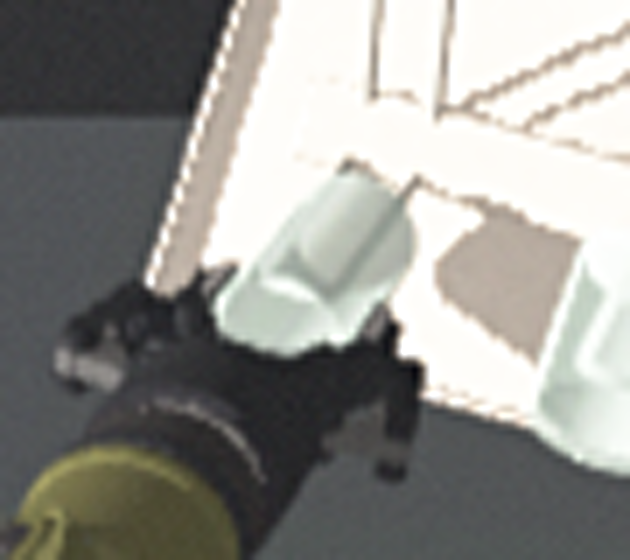

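View pics/side5.png

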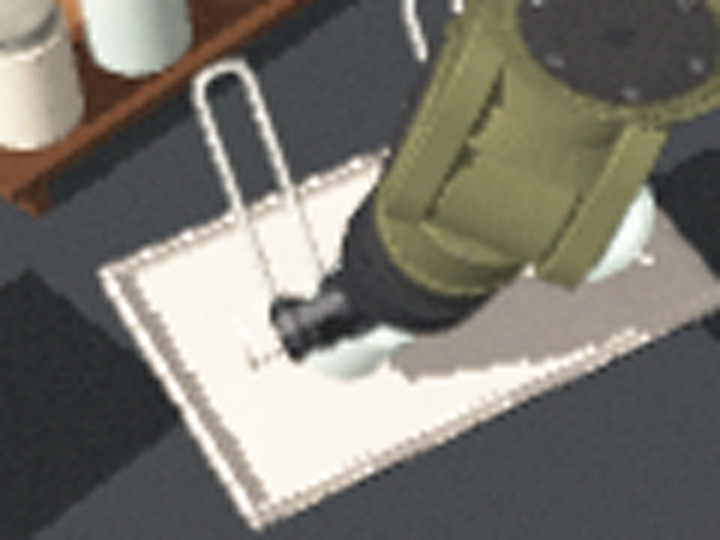

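send_rows(moves=[-0.008,-0.002,0,0,0,0,58,-0.018,-0.002,0,0,0,0,58,-0.03,-0.002,0,0,0,0,58,-0.042,-0.002,0,0,0,0,58,-0.05,-0.002,0,0,0,0,58,-0.05,-0.002,0,0,0,0,58])

```text
time: 7.1
position: [547.5, 210.7, 164.0]
tcp_rot: [-1.568, 1.012, -0.269]
ft_force: [0.2, 0.4, -0.8]
width: 56.4
```

Run:
```python
from h import *
base=np.array([552,208.5,150.3])
p,r,o=cur(); print(((p-base)@np.c_[d,n,sy]).round(1),o['moment'].round(2),o['width'],o['ft_force']@np.c_[d,n,sy])
rel(base+79*d-2*n,RG)
```

```text
[14.3 -3.   0.9] [0.18 0.61 0.  ] 56.39577876991968 [-0.74854502  0.33430028  0.45705447]
t 7.1 shift m [-0.0647  0.001  -0.0007] turn [0.0015 0.0029 0.0007] q [ 0.597  0.054 -0.674  0.458 -0.416  0.787]
```

send_rows(moves=[-0.01,0.0005,0,0,0.002,0,58,-0.022,0.001,0,0,0.002,0,58,-0.034,0.001,0,0,0.002,0,58,-0.046,0.001,0,0,0.002,0,58,-0.058,0.001,0,0,0.002,0,58,-0.068,0.001,0,0,0.002,0,58,-0.074,0.001,0,0,0.002,0,58,-0.074,0.001,0,0,0.002,0,58])

```text
time: 7.9
position: [508.9, 221.2, 225.4]
tcp_rot: [-1.572, 1.012, -0.274]
ft_force: [-0.0, 0.6, -0.4]
width: 56.5
```

Run:
```python
from h import *
base=np.array([552,208.5,150.3])
p,r,o=cur(); print(((p-base)@np.c_[d,n,sy]).round(1),o['moment'].round(2),o['width'],o['ft_force']@np.c_[d,n,sy],o['joint_pos'].round(2))
im=ctrl.camera('top'); cv2.imwrite("pics/top6.png",cv2.resize(im[130:230,120:240],None,fx=6,fy=6,interpolation=cv2.INTER_CUBIC))
im=ctrl.camera('side'); cv2.imwrite("pics/side6.png",cv2.resize(im[170:260,150:270],None,fx=6,fy=6,interpolation=cv2.INTER_CUBIC))
```

```text
[87.5 -1.7  0.5] [0.24 0.67 0.04] 56.487624463257056 [-0.23930429  0.39870318  0.58909697] [ 0.67 -0.05 -0.62  0.65 -0.44  0.86]
```

View pics/top6.png

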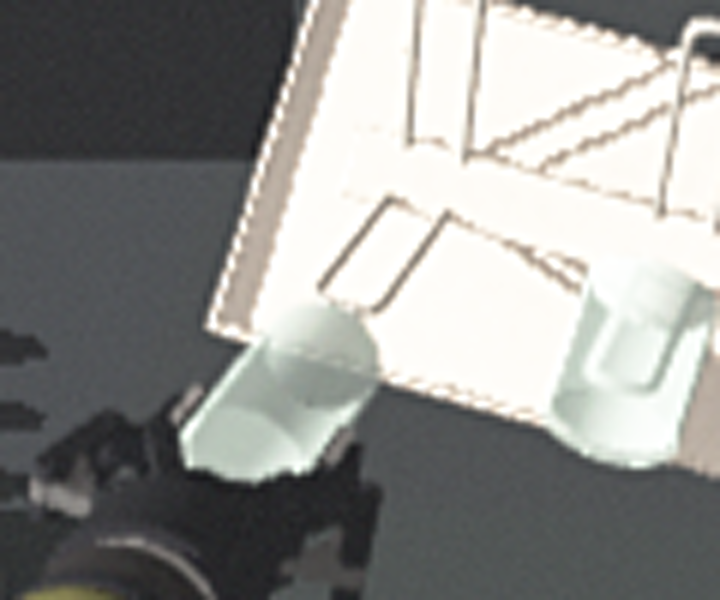

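View pics/side6.png

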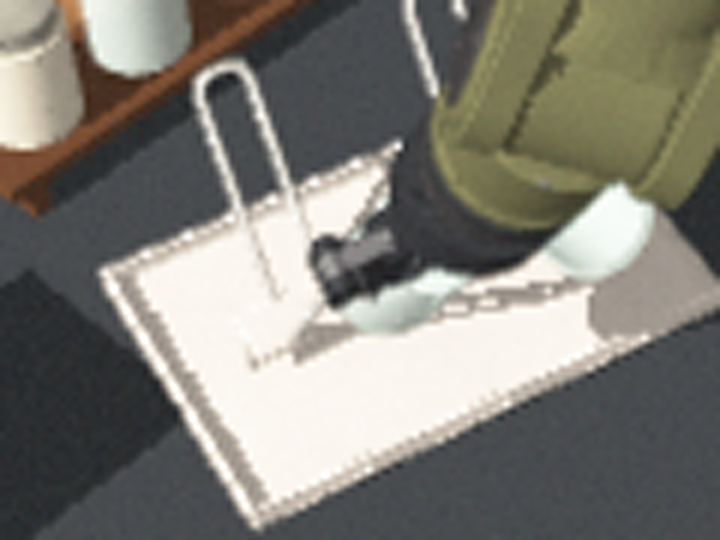

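Glass is free of its loop: the bare loop shows at (350,250) in the zoomed top view, with the mouth below its tip. Next I'll lift higher, then turn it upright.

Run:
```python
from h import *
p,r,o=cur(); rel([495,190,325],r); rel([495,190,325],down(yaw+np.pi/2))
```

```text
t 8.0 shift m [-0.0879 -0.049  -0.0335] turn [0. 0. 0.] q [ 0.668 -0.046 -0.618  0.648 -0.443  0.861]
t 8.0 shift m [-0.0879 -0.049  -0.0335] turn [ 0.0015 -0.0013  0.5578] q [ 0.668 -0.046 -0.618  0.648 -0.443  0.861]
```

send_rows(moves=[-0.012,-0.007,-0.004,0,0,0,58,-0.026,-0.014,-0.01,0,0,0,58,-0.04,-0.022,-0.015,0,0,0.05,58,-0.054,-0.03,-0.02,0,0,0.12,58,-0.068,-0.038,-0.026,0,0,0.19,58,-0.08,-0.045,-0.031,0,0,0.26,58,-0.088,-0.049,-0.0335,0,0,0.33,58,-0.088,-0.049,-0.0335,0,0,0.39,58])

```text
time: 8.8
position: [496.0, 189.7, 326.6]
tcp_rot: [-1.573, 1.404, -0.276]
ft_force: [0.4, 0.5, -1.1]
width: 56.7
```

Run:
```python
from h import *
p,r,o=cur(); print(p,o['width'],o['ft_force'].round(1)); rel([480,0,325],down(yaw+np.pi/2))
```

```text
[496.02418544 189.69293764 326.61113377] 56.65805954714484 [ 0.4  0.5 -1.1]
t 8.8 shift m [ 0.0076 -0.0352 -0.1869] turn [-1.000e-04 -3.000e-04  1.672e-01] q [ 0.433  0.047 -0.168  1.229 -0.109  0.7  ]
```

send_rows(moves=[0.001,-0.003,-0.012,0,0,0.05,58,0.002,-0.007,-0.036,0,0,0.1,58,0.003,-0.012,-0.064,0,0,0.15,58,0.004,-0.018,-0.094,0,0,0.167,58,0.005,-0.024,-0.124,0,0,0.167,58,0.006,-0.029,-0.152,0,0,0.167,58,0.0075,-0.033,-0.176,0,0,0.167,58,0.0075,-0.035,-0.187,0,0,0.167,58])

```text
time: 9.6
position: [478.8, -1.7, 323.3]
tcp_rot: [-3.12, 1.568, -1.824]
ft_force: [0.9, 1.2, -0.8]
width: 56.4
```

Run:
```python
from h import *
p,r,o=cur(); print(p,o['width'],o['ft_force'].round(1)); rel([491,-275,240],down(yaw+np.pi/2))
for k in("top","side"):
    im=ctrl.camera(k); cv2.imwrite(f"pics/{k}7.png",im)
```

```text
[478.78447591  -1.72326495 323.26215239] 56.38348589955476 [ 0.9  1.2 -0.8]
t 9.6 shift m [ 0.084  -0.086  -0.2594] turn [-0.0013 -0.0027  0.0001] q [-0.002  0.062 -0.147  1.363 -0.003  0.274]
```

View pics/side7.png

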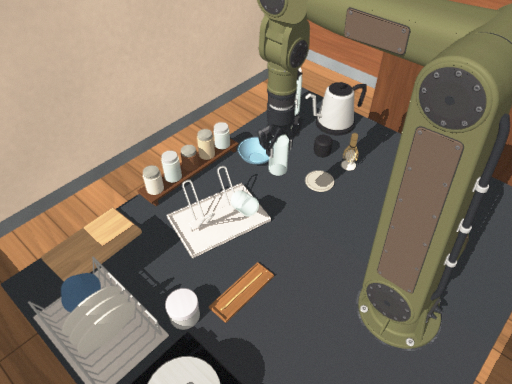

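View pics/top7.png

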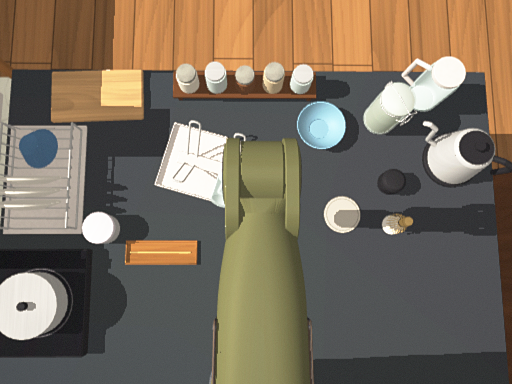

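send_rows(moves=[0.004,-0.004,-0.012,0,0,0,58,0.01,-0.011,-0.034,0,0,0,58,0.02,-0.021,-0.062,0,0,0,58,0.03,-0.031,-0.092,0,0,0,58,0.04,-0.04,-0.122,0,0,0,58,0.05,-0.05,-0.15,0,0,0,58,0.055,-0.056,-0.17,0,0,0,58,0.058,-0.06,-0.18,0,0,0,58])

```text
time: 10.5
position: [488.2, -190.4, 265.3]
tcp_rot: [2.982, 1.569, -2.004]
ft_force: [0.5, 0.4, -1.3]
width: 56.6
```

Run:
```python
from h import *
p,r,o=cur(); print(p,o['width'],o['ft_force'].round(1)); rel([491,-275,220],down(yaw+np.pi/2))
```

```text
[ 488.21326741 -190.4374881   265.25846557] 56.577180072713425 [ 0.5  0.4 -1.3]
t 10.5 shift m [ 0.0454 -0.0255 -0.0806] turn [ 0.0004 -0.0018 -0.0003] q [-0.371  0.158 -0.168  1.245 -0.002 -0.097]
```

send_rows(moves=[0.008,-0.004,-0.014,0,-0.0018,0,58,0.018,-0.01,-0.032,0,-0.0018,0,58,0.03,-0.017,-0.053,0,-0.0018,0,58,0.04,-0.022,-0.07,0,-0.0018,0,58,0.0454,-0.0255,-0.0806,0,-0.0018,0,58,0.0454,-0.0255,-0.0806,0,-0.0018,0,58])

```text
time: 11.1
position: [490.8, -274.6, 220.0]
tcp_rot: [0.841, 1.57, 2.137]
ft_force: [0.3, -0.4, -1.2]
width: 56.3
```

Run:
```python
from h import *
p,r,o=cur(); print(p,o['width'],o['ft_force'].round(1)); rel([491,-275,220],down(yaw+np.pi/2))
im=ctrl.camera("side")
base=p+[0,0,49]; a=np.linspace(0,6.283,60); x0,y0=265,110
z=cv2.resize(im[y0:y0+90,x0:x0+110],None,fx=6.5,fy=6.5,interpolation=cv2.INTER_CUBIC); cv2.imwrite("pics/side8.png",z)
for h in(0,-115):
    C=base+[0,0,h]+28*np.c_[np.cos(a),np.sin(a),0*a]; print(h,proj('side',base+[0,0,h]))
    cv2.polylines(z,[np.int32((proj('side',C)-[x0,y0]+.5)*6.5)],1,(0,0,255),1)
cv2.imwrite("pics/side8o.png",z)
```

```text
[ 490.76879744 -274.55167238  220.02336831] 56.32479225178132 [ 0.3 -0.4 -1.2]
t 11.1 shift m [ 0.     -0.0003 -0.0004] turn [-0.0001  0.0006 -0.0006] q [-0.51   0.248 -0.16   1.163  0.    -0.236]
0 [[328.57720914 124.07614558]]
-115 [[324.66856092 150.16330929]]
```

View pics/side8o.png

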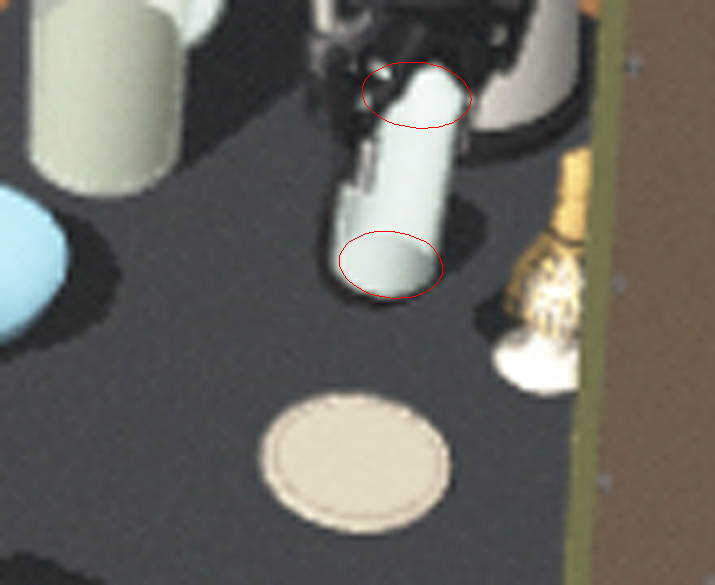

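Side view: the held glass is upright and projects within a pixel of the prediction (base 49 mm behind the TCP), above the coaster. Descending.

send_rows(moves=[0.012,0,0,0,0,0,58,0.032,0,0,0,0,0,58,0.054,0,0,0,0,0,58,0.076,0,0,0,0,0,58,0.098,0,0,0,0,0,58,0.115,0,0,0,0,0,58,0.128,0,0,0,0,0,58,0.133,0,0,0,0,0,58])

```text
time: 11.95
position: [490.6, -272.9, 86.8]
tcp_rot: [0.817, 1.57, 2.116]
ft_force: [0.4, -0.1, -0.9]
width: 56.9
```

send_rows(moves=[0,0,0,0,0,0,58,0,0,0,0,0,0,58])

```text
time: 12.15
position: [491.9, -274.0, 88.8]
tcp_rot: [-1.587, 1.569, -0.289]
ft_force: [-0.8, -0.8, -1.0]
width: 56.8
```

Run:
```python
from h import *
p,r,o=cur(); print(p,o['width'],o['ft_force'].round(1)); rel([491,-275,80],down(yaw+np.pi/2))
im=ctrl.camera("side")
z=cv2.resize(im[110:200,265:375],None,fx=6.5,fy=6.5,interpolation=cv2.INTER_CUBIC); cv2.imwrite("pics/side9.png",z)
```

```text
[ 491.86369443 -274.00429345   88.8362704 ] 56.847620347915516 [-0.8 -0.8 -1. ]
t 12.15 shift m [ 0.0088  0.0006 -0.0012] turn [ 0.0013 -0.      0.002 ] q [-0.509  0.34  -0.351  0.878  0.    -0.236]
```

View pics/side9.png

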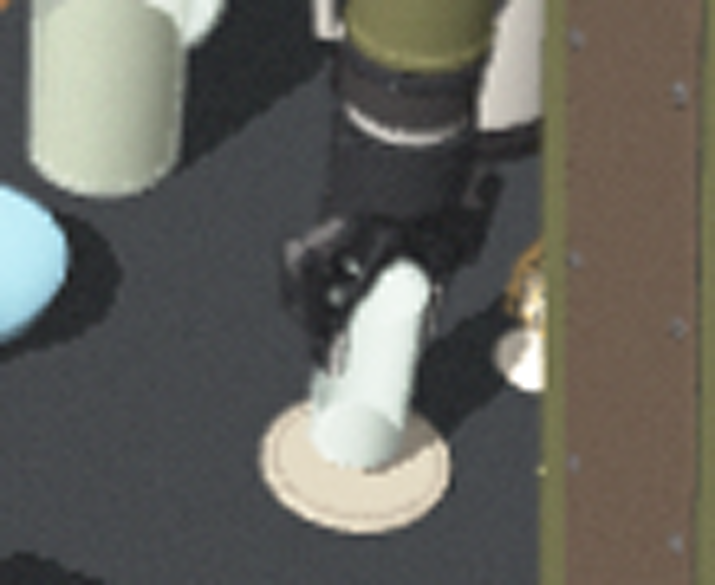

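Mouth is at (357,440) in the zoom and the coaster centre at (355,462). The remaining ~17 mm of descent will bring it over the centre.

send_rows(moves=[0.002,0,0,0,0,0.001,58,0.004,0,0,0,0,0.001,58,0.006,0,0,0,0,0.001,58,0.008,0,0,0,0,0.001,58,0.009,0,0,0,0,0.001,58,0.01,0,0,0,0,0.001,58,0.01,0,0,0,0,0.001,58])

```text
time: 12.9
position: [491.2, -273.8, 77.9]
tcp_rot: [0.982, 1.57, 2.28]
ft_force: [-0.0, 0.4, -0.6]
width: 56.3
```

send_rows(moves=[0.0005,0,0,0,0,0,58,0.001,0,0,0,0,0,58,0.0015,0,0,0,0,0,58,0.002,0,0,0,0,0,58,0.0025,0,0,0,0,0,58,0.003,0,0,0,0,0,58])

```text
time: 13.5
position: [491.3, -273.9, 75.1]
tcp_rot: [0.591, 1.571, 1.889]
ft_force: [0.4, -0.6, -1.5]
width: 56.5
```

send_rows(moves=[0.0005,0,0,0,0,0,58,0.001,0,0,0,0,0,58,0.001,0,0,0,0,0,58])

```text
time: 13.8
position: [491.2, -273.8, 74.0]
tcp_rot: [0.883, 1.57, 2.181]
ft_force: [0.1, -0.4, -1.2]
width: 56.2
```

send_rows(moves=[0.0005,0,0,0,0,0,58,0.001,0,0,0,0,0,58,0.001,0,0,0,0,0,58])

```text
time: 14.1
position: [491.2, -273.9, 73.0]
tcp_rot: [0.827, 1.57, 2.125]
ft_force: [-0.3, -0.3, -1.5]
width: 56.4
```

send_rows(moves=[0.0005,0,0,0,0,0,58,0.0005,0,0,0,0,0,58])

```text
time: 14.3
position: [491.3, -273.9, 72.6]
tcp_rot: [0.499, 1.571, 1.797]
ft_force: [-0.3, -0.5, -1.0]
width: 56.9
```

send_rows(moves=[0.0005,0,0,0,0,0,58,0.0005,0,0,0,0,0,58])

```text
time: 14.5
position: [491.3, -273.9, 72.1]
tcp_rot: [0.617, 1.571, 1.915]
ft_force: [-0.6, -0.9, -0.3]
width: 56.5
```

send_rows(moves=[0.0005,0,0,0,0,0,58,0.0005,0,0,0,0,0,58])

```text
time: 14.7
position: [491.3, -273.9, 71.6]
tcp_rot: [0.678, 1.571, 1.976]
ft_force: [0.2, 0.6, -1.3]
width: 56.4
```

send_rows(moves=[0.0005,0,0,0,0,0,58,0.0005,0,0,0,0,0,58])

```text
time: 14.9
position: [491.5, -274.0, 71.4]
tcp_rot: [-1.108, 1.57, 0.19]
ft_force: [0.1, -0.2, 1.2]
width: 56.4
```

send_rows(moves=[0.0005,0,0,0,0,0,58,0.0005,0,0,0,0,0,58])

```text
time: 15.1
position: [491.8, -274.1, 71.2]
tcp_rot: [-1.407, 1.57, -0.109]
ft_force: [0.6, 0.5, 4.3]
width: 56.7
```

Run:
```python
from h import *
p,r,o=cur(); print(p,o['ft_force'].round(1)); print(np.degrees(np.arccos(-r.as_matrix()[2,0])))
im=ctrl.camera("side")
z=cv2.resize(im[110:200,265:375],None,fx=6.5,fy=6.5,interpolation=cv2.INTER_CUBIC); cv2.imwrite("pics/side10.png",z)
```

```text
[ 491.77117647 -274.09412751   71.23977619] [0.6 0.5 4.3]
0.05753207957245081
```

View pics/side10.png

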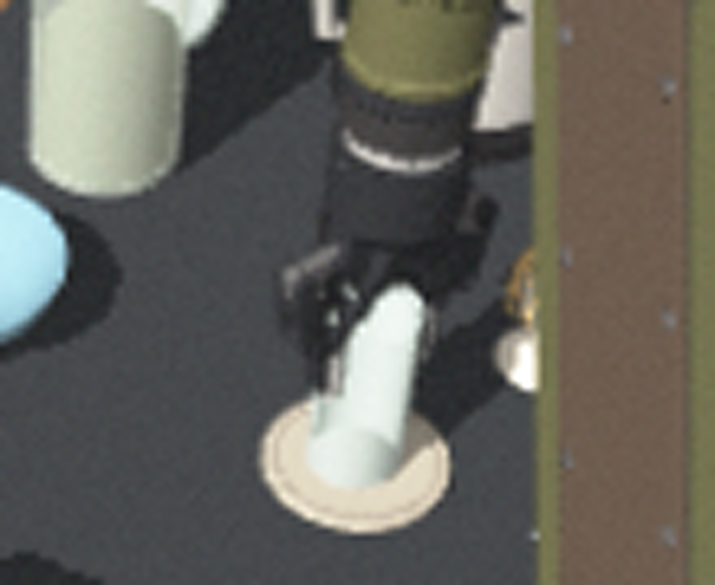

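Contact at about 5 N, with the rim well inside the coaster. I'll open gradually.

send_rows(moves=[0,0,0,0,0,0,66,0,0,0,0,0,0,67,0,0,0,0,0,0,68,0,0,0,0,0,0,70,0,0,0,0,0,0,73,0,0,0,0,0,0,77,0,0,0,0,0,0,82,0,0,0,0,0,0,85])

```text
time: 15.95
position: [491.2, -273.9, 70.5]
tcp_rot: [0.783, 1.57, 2.081]
ft_force: [-0.2, 0.8, 0.7]
width: 72.6
```

send_rows(moves=[0,0,0,0,0,0,92,0,0,0,0,0,0,100,0,0,0,0,0,0,100,0,0,0,0,0,0,100])

```text
time: 16.35
position: [491.3, -273.9, 70.6]
tcp_rot: [0.682, 1.571, 1.98]
ft_force: [-0.4, -0.1, 0.3]
width: 85.3
```

Run:
```python
from h import *
p,r,o=cur(); print(p,o['ft_force'].round(1),o['width'])
im=ctrl.camera("side")
z=cv2.resize(im[110:200,265:375],None,fx=6.5,fy=6.5,interpolation=cv2.INTER_CUBIC); cv2.imwrite("pics/side11.png",z)
```

```text
[ 491.2624742  -273.90398062   70.59848241] [-0.4 -0.1  0.3] 85.34725658664883
```

View pics/side11.png

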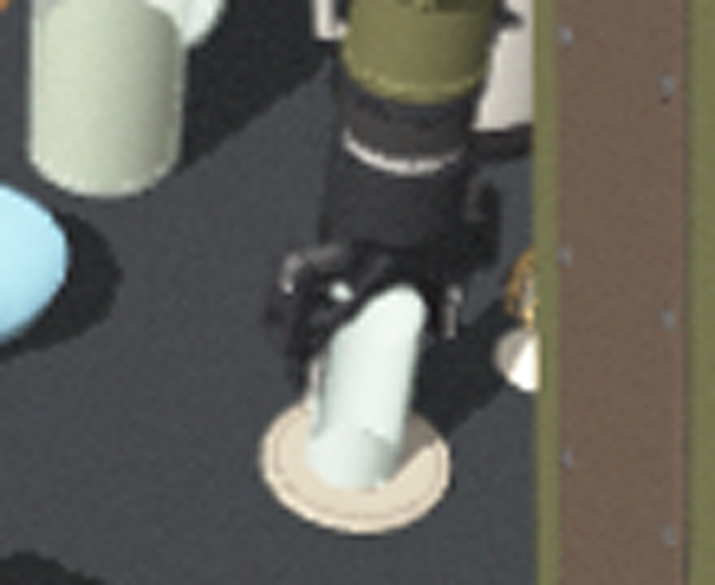

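Released and standing. I'll retreat straight up.

send_rows(moves=[-0.006,0,0,0,0,0,100,-0.016,0,0,0,0,0,100,-0.03,0,0,0,0,0,100,-0.046,0,0,0,0,0,100,-0.064,0,0,0,0,0,100,-0.09,0,0,0,0,0,100,-0.12,0,0,0,0,0,100,-0.15,0,0,0,0,0,100])

```text
time: 17.2
position: [491.3, -273.9, 223.2]
tcp_rot: [-1.702, 1.57, -0.404]
ft_force: [0.7, 0.1, -0.0]
width: 85.3
```

send_rows(moves=[-0.05,0.08,0.02,0,0,0,100,-0.1,0.12,0.06,0,0,0,100,-0.1,0.12,0.1,0,0,0,100,-0.1,0.12,0.14,0,0,0,100,-0.1,0.12,0.18,0,0,0,100,-0.1,0.12,0.22,0,0,0,100,-0.1,0.12,0.22,0,0,0,100,-0.1,0.12,0.22,0,0,0,100])

```text
time: 18.0
position: [435.3, -28.5, 321.8]
tcp_rot: [-1.436, 1.569, -0.135]
ft_force: [-0.0, 0.5, 0.3]
width: 85.2
```

Run:
```python
from h import *
p,r,o=cur(); print(o['time'],p,o['ft_force'].round(1),o['qvel'].round(3))
for k in("top","side"):
    cv2.imwrite(f"pics/{k}12.png",ctrl.camera(k))
```

```text
18.0 [435.27894825 -28.54902411 321.84559862] [-0.   0.5  0.3] [-0.057  0.008 -0.011 -0.002 -0.011 -0.015]
```

View pics/top12.png

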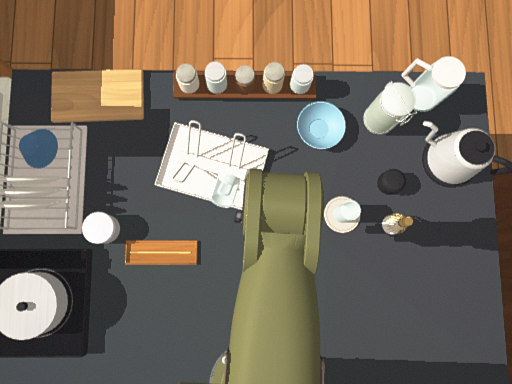

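View pics/side12.png

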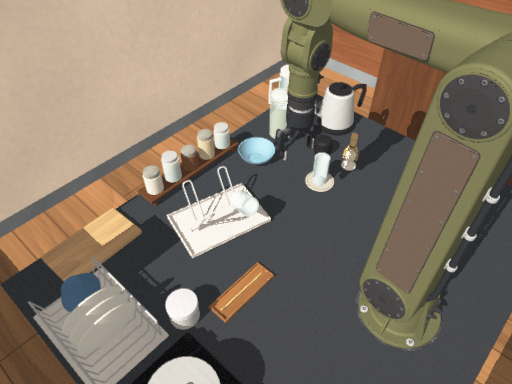

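Run:
```python
from h import *
im=cv2.imread("pics/top12.png"); x0,y0=305,180
z=cv2.resize(im[y0:y0+60,x0:x0+75],None,fx=10,fy=10,interpolation=cv2.INTER_CUBIC)
a=np.linspace(0,6.283,60); b=np.array([491.3,-273.9,0])
for h,R,c in((6,55,(255,0,0)),(6,28,(0,160,0)),(121,28,(0,0,255))):
    C=(np.array([491.2,-275.1,0]) if R==55 else b)+[0,0,h]+R*np.c_[np.cos(a),np.sin(a),0*a]
    cv2.polylines(z,[np.int32((proj('top',C)-[x0,y0]+.5)*10)],1,c,1)
cv2.imwrite("pics/ztop12.png",z)
A=cv2.imread("pics/top0.png").astype(int); d_=np.abs(A-im).max(2)
for n,(x,y) in dict(cup=(225,185),bowl=(321,126),whisk=(397,225),caddy=(392,182),sifter=(101,228),tray=(161,253)).items(): print(n,(d_[y-14:y+14,x-14:x+14]>40).mean().round(3))
```

```text
cup 0.12
bowl 0.0
whisk 0.408
caddy 0.0
sifter 0.0
tray 0.0
```

View pics/ztop12.png

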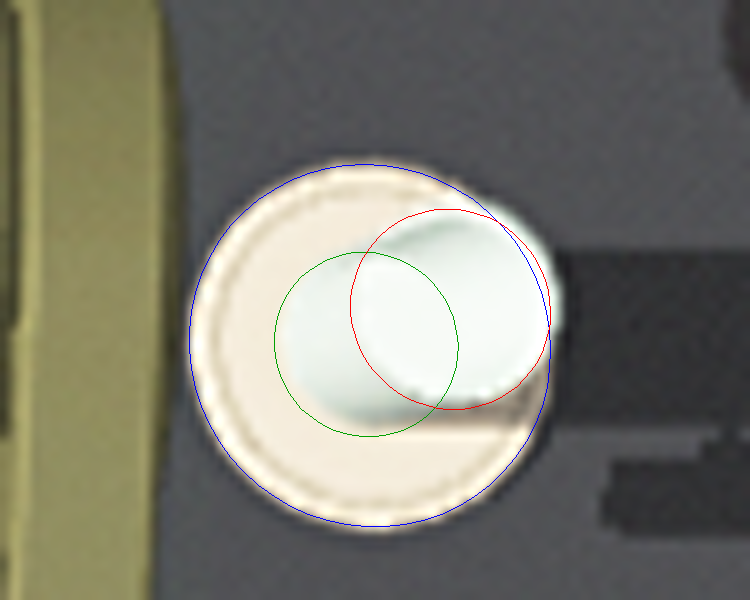

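The glass is upright and about 3 mm from the coaster centre. The whisk region changed between pictures, probably because of shadow, so I'll check it and the short glass.

Run:
```python
from h import *
f=lambda n,x,y,w,h:cv2.resize(cv2.imread(f"pics/{n}.png")[y:y+h,x:x+w],(380,280),interpolation=cv2.INTER_CUBIC)
cv2.imwrite("pics/cmp.png",np.vstack([np.hstack([f("top0",375,200,50,37),f("top12",375,200,50,37)]),np.hstack([f("top0",200,165,50,37),f("top12",200,165,50,37)])]))
```

```text
(no output)
```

View pics/cmp.png

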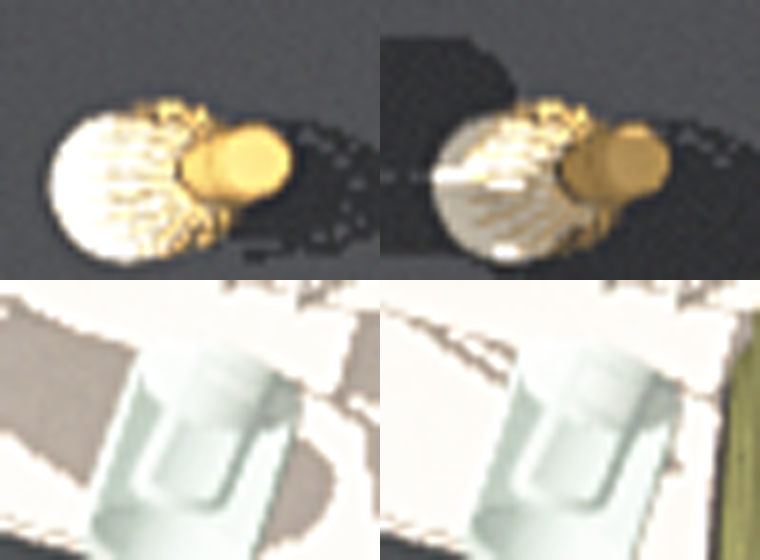

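The whisk and short glass haven't moved; only the shadows changed. Handing in.

Run:
```python
from station import ctrl
o=ctrl.observe(); print(o['time'],o['qvel'].round(3)); print(ctrl.job_done())
```

```text
18.1 [-0.026  0.006 -0.005 -0.004  0.001  0.002]
the job is handed in; nothing more can be done
None
```

The tall glass now stands upright, mouth down, on the silicone coaster, and I handed the job in at 18.1 s. I gripped it by its base end at 20 N and drew it about 137 mm along its slant, clear of the loop. I then turned it upright, lowered it until it touched at about 5 N, opened the fingers slowly and moved the arm away.

**Last checks:**
- **Glass:** the top view shows it upright and about 3–4 mm from the coaster's centre, with its whole rim on the coaster. The fingers were fully open, with no force left on the tool.
- **Everything else:** the short glass and the whisk look unmoved in before-and-after pictures; only their shadows changed. The bowl, caddy, sifter tin and scoop tray show no change at all.

**What disagreed:**
- **Side camera:** it placed the stand and the coaster about 7 mm off in y compared with the top camera. The known gripper position agreed with the top camera, so I used that one for positions.
- **Short glass:** my estimate of its base point from the top view was about 15 mm off the expected position and fitted poorly. I didn't use it for any move.
- **Arm at hand-in:** joint 1 still read 0.026 rad/s, well clear of everything.

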